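# Swing the bench magnifier over the weigh boat and clamp it

## Robot

A 6-joint arm with a two-finger parallel gripper is mounted at the origin on a cart in front of the work surface, level with it; the furniture and walls round the work are solid. World frame = base frame: x ahead of the robot, y to its left, z up, the work surface at z = 0. Lengths are in m, angles in rad, forces in N, time in s.
With the tool pointing down it reaches from about 0.375 to 0.975 m from the base axis. Payload 3.8 kg.
Tool frame: the origin (TCP) lies where the fingers leave the gripper's body, on its centre line; the fingertips stand 73 mm ahead of it and the grasp point (between the pads) lies 54 mm ahead of it; z points along the fingers, y is the line along which they close (so a half turn about z gives the same grasp; the last joint's range is limited). The gripper opens to 85 mm and grips with 20 to 120 N. Pads are 22 mm wide; open, the fingers measure 114 mm over their backs; the gripper's body (76 mm by 85 mm) begins 54 mm behind the grasp point. The pads swing forward as they close: fully open they stand 13 mm farther back than shut.
Start: joints at [-1.347, 0.264, 1.604, -0, 1.274, -0.037], TCP at [0.174, -0.652, 0.304] pointing down, gripper open.
Joint ranges: [-2.63, 2.63], [-0.94, 2.18], [0.31, 2.57], [-1.31, 4.45], [0, 2.66], [-2.55, 2.55]. Speed limits (rad/s): [2.57, 2.57, 3.14, 3.14, 3.14, 3.14].

## Interface

Orientations are given as a rotation vector (axis times angle).
In Python, from workcell import read_state, viewer, bot gives the robot as it stands.
- The arm moves only by the tool jog_arm, never from a script. Its argument "increments" is a list that holds one entry, the list of rows, each a list of 7 numbers: the shift along the tool's x, y, z in units of 30 mm (1.0 is 30 mm), then the turn, a rotation vector about the tool's x, y, z in units of 6 degrees (1.0 is 6 degrees), then the opening, from -1 (shut) to 1 (fully open). A call has exactly 5 rows; each row shifts and turns the commanded pose from where the row before left it, along the tool's axes as they then stand; what a row does not reach is not made up. A row lasts 1/12 s, in which the tool goes at most 41.7 mm and 7.16 degrees, less where a joint would pass 70% of its speed; a pose out of reach is approached as far as the arm can. A call is refused whole if a number of a shift passes 1 or a number of a turn 1, either way. A call with a gripper value outside its range is refused whole. The fingers move at their own pace and stop on an object; "force" is the grip in N (left out, the last holds). Time passes only in rows, so rows that do not move let the fingers close, or fill a call up. It gives the time, the measured TCP pose, the force, the opening and the grip force at its end, in the units of the state.
- read_state(): the state, without advancing time (a new reading comes with each control period).
- viewer.read_camera(name): name is "scene" or "top"; returns (picture, depth): 384x512x3 uint8, blue, green, red; 384x512 float32, m along the optical axis (not along the pixel's ray), 0 where there is no reading.
- viewer.camera_params(name): a dict with "fx", "fy", "cx", "cy" (pixels), "k1" (the pictures are not rectified: a ray, as slopes to the right and down, at radius r is drawn at 1 + k1 r^2 times it, then the intrinsics apply), "R" (3x3) and "t" (3): a world point X has camera coordinates R X + t. Camera axes: x right, y down, z forward; pixel columns grow to the right and rows downward; lengths in m; the calibration is good to about 2 mm. A picture is of the moment at which its call begins. camera_params takes no time and is no camera call.
- bot.finish_job(): hands the job in; it is judged then, once.
The state is a dict: "time": time; "q": joint angles; "joint_vel": joint speeds; "joint_torque": joint torques, N m; "tool_pos": TCP position; "tcp_rot": TCP orientation; "wrist_force": force on the tool from outside, world axes, zero at the start; "torque": the same for the moment, N m; "width": opening from 0.0 (shut) to 1.0 (fully open); "grip_force": force on a finger pad.
Only numpy, scipy, OpenCV 4.12 (cv2) and the standard library are available. Lean on these libraries where they do the work, as an engineer would, in place of code of your own. Each camera call takes 0.05 s, during which the arm holds its last target. There are 200 camera calls.

## Task

With a fingertip, gently push the arm of the bench magnifier round until the middle of its lens stands over the middle of the square white weigh boat, and let it rest there. Then push the clamping lever on top of the column clockwise (seen from above) all the way to its stop, so that the lens stays over the boat. Only push, and leave the weigh boat and the jars standing where they are.

Things in the scene. Friction and masses are not known exactly. Their poses are not given: they have to be found in the camera images.
- lens_stand: the bench magnifier, fixed to the worktop: grey round foot 130 mm across and 24 mm high, steel column 21 mm across up to z = 0.16 on its middle, a swing arm with a lens ring, and a clamping lever on top. Origin: centre of the foot's underside; its x axis points away from the robot (within 0.12 rad), z up. The four things below stand on the worktop in an arc about it, their centres about 160 mm from the column
- swing_pivot (a point): point on the column's upright axis, half-way up the swing arm (z = 0.138), about which the arm turns
- lens_center (a point): centre of the lens, which turns with the arm, 160 mm from the column's axis, z = 0.138. The arm runs level from the column to the lens: a white hub of 18 mm radius, then a white bar 14 mm wide and 16 mm high (z 0.130 to 0.146) from 18 to 99 mm out, a black clamp block 22 mm wide from 99 to 117 mm out, then the black lens ring, 106 mm over its outside and 12 mm thick, round a clear glass 88 mm across
- lens_arm (a joint): angle of the swing arm, rad, growing counter-clockwise seen from above; at 0 the lens lies on the stand's -x side, towards the robot. Range -1.6 to 1.6, starts between -0.3 and 0.3. Stiff friction pivot: about 0.12 N m turns it (1.4 N at 85 mm out), it stays where it is left and does not coast. The clamping lever does not change this friction, so the arm can still be knocked out of place afterwards
- lever_pivot (a point): point on the column's upright axis at the height of the clamping lever's tip (z = 0.178); the lever turns about this axis
- lever_tip (a point): centre of the ball (15 mm across) at the free end of the black clamping lever, 68 mm from the column's axis, z = 0.178. The lever is a bar 10 mm thick that leaves a hub of 13 mm radius (z 0.160 to 0.184) and rises slightly outwards (middle at z 0.172 at 22 mm out, 0.178 at the ball). It lies above the swing arm, behind the column (far side from the robot)
- clamp_lever (a joint): angle of the clamping lever, rad, growing clockwise seen from above, 0 to 1.2. At 0 (loose) it points 50 degrees to the left of the stand's x axis, away from the robot; at 1.2, its stop, 19 degrees to the right of it (clamped). Starts between 0 and 0.35. About 0.06 N m turns it (1.2 N at 50 mm out) and it stays where it is left
- weigh_boat: open square white weigh boat, 64 x 64 mm at the rim, 22 mm high, loose, about 30 g, the only open one of the four; it stays where it stands. Origin: centre of its underside, z up
- jar_a: closed white ointment jar with a screw lid, 60 mm across, 42 mm high, loose, 120 g; a bystander that stays where it stands. Origin: centre of its underside, z up
- jar_b: closed white ointment jar with a screw lid, 68 mm across, 50 mm high, loose, about 150 g; a bystander that stays where it stands. Origin: centre of its underside, z up
- jar_c: closed white ointment jar with a screw lid, 58 mm across, 40 mm high, loose, 100 g; a bystander that stays where it stands. Origin: centre of its underside, z up
Not all that is in view belongs to the job. What is shaped like the weigh_boat but black or yellow is not meant.

How it is judged:
By the outcome, as a careful person would: the job done as asked, in the order asked, and still so for the second after the job is handed in, with the robot touching nothing.
It also fails if it takes over 58 s, if anything falls off the work surface, if the arm or the gripper's body presses on something with over 40 N, if the wrist force passes 120 N, or if a joint passes its speed limit or range.

## Working session

There is one attempt and no reset: what is moved stays moved. The work goes in short steps, Python scripts to look and compute and a tool call to move; the robot and the scene stay as the last step left them, time stands still between calls to the robot, and variables do not carry over. Pictures are saved under pics/ and viewed, at most 10 in all, crops included, and the job is handed in when it is done.

Besides the shell and the picture viewer there is one more tool, called after "Request:" as name(argument=value, ...), one argument or row to a line, values as JSON. jog_arm: Moves the arm, as the interface text tells. Its arguments: {"type":"object","properties":{"increments":{"type":"array","items":{"type":"array","items":{"type":"array","items":{"type":"number"}}}},"force":{"type":"number"}},"required":["increments"]}

```bash
mkdir -p pics; ls
python3 - <<'E'
from workcell import read_state, viewer, bot
import cv2,numpy as np
print(read_state())
for n in("top","scene"):
    p,d=viewer.read_camera(n);cv2.imwrite(f"pics/{n}0.png",p);np.save(f"{n}0.npy",d);print(n,viewer.camera_params(n))
E
```

```text
pics
{'time': 0.0, 'q': array([-1.34690154e+00,  2.64754113e-01,  1.60539531e+00,  7.52523168e-06,
        1.27370929e+00, -3.69066478e-02]), 'joint_vel': array([-0.00184045, -0.00071957,  0.00042371,  0.00206744, -0.00202837,
        0.00111928]), 'joint_torque': array([-3.74947658e-04, -5.15110159e+01, -3.67311895e+01,  3.71008048e-05,
        1.30373440e-02, -9.51268078e-06]), 'tool_pos': array([ 0.17391888, -0.65160851,  0.3025497 ]), 'tcp_rot': array([-3.11268288e+00, -4.08209010e-01,  3.20829252e-04]), 'wrist_force': array([ 0.39293803,  0.00294455, -0.96740141]), 'torque': array([-0.03624399,  0.02307031,  0.02162148]), 'grip_force': 0.0, 'width': 0.997772710455902}
top {'fx': 383.81247954877006, 'fy': 383.81247954877006, 'cx': 257.3952830888191, 'cy': 193.10313034358853, 'k1': -0.07504695173867418, 'R': array([[-0.01780947, -0.99984038,  0.00142892],
       [-0.99515547,  0.01758778, -0.09672781],
       [ 0.09668724, -0.00314467, -0.99530985]]), 't': array([-0.37596681,  0.53948301,  1.01409528])}
scene {'fx': 367.43976737133113, 'fy': 367.43976737133113, 'cx': 260.5538388719534, 'cy': 193.57851304378275, 'k1': -0.10519449350163054, 'R': array([[ 0.64925346, -0.76056737,  0.0026866 ],
       [-0.32150735, -0.27765048, -0.90528627],
       [ 0.68927713,  0.58689648, -0.42479354]]), 't': array([-0.61126777,  0.17713899,  0.99312653])}
```

View pics/top0.png

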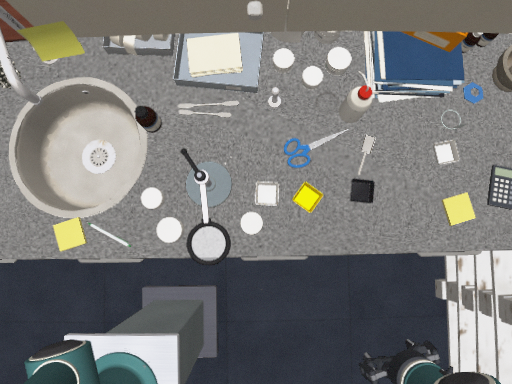

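View pics/scene0.png

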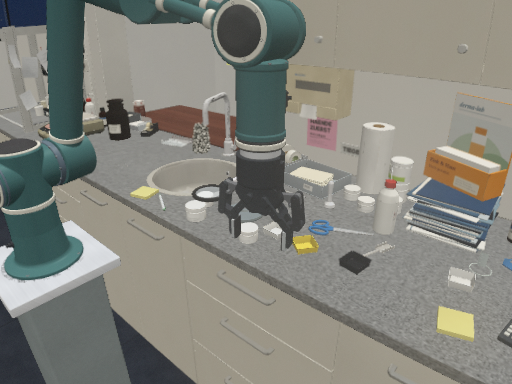

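The top view shows the stand's foot at (209,184), column head at (201,176), lens at (208,243) and lever ball at (185,152). Jars are at (151,198), (169,230) and (251,223).

Boat candidates:
- White at (267,194)
- Yellow at (307,198)
- Black at (362,191)
- White, far off, at (445,153)

I choose (267,194): it is white, open and in the arc about the column. I'll check it in a crop and by its distance.

```bash
cat > h.py <<'E'
import numpy as np,cv2
from workcell import read_state, viewer, bot
def ray(n,uv):
    c=viewer.camera_params(n);K=np.array([[c['fx'],0,c['cx']],[0,c['fy'],c['cy']],[0,0,1]])
    s=cv2.undistortPoints(np.array(uv,float).reshape(-1,1,2),K,np.array([c['k1'],0,0,0,0.]))[:,0]
    d=np.c_[s,np.ones(len(s))]@c['R']; return -c['R'].T@c['t'],d
def atz(n,uv,z):
    o,d=ray(n,uv); return o+d*((z-o[2])/d[:,2])[:,None]
def cloud(n,dep):
    v,u=np.mgrid[:384,:512]; o,d=ray(n,np.c_[u.ravel(),v.ravel()]); return (o+d*dep.reshape(-1,1)).reshape(384,512,3)
E
python3 - <<'E'
from h import *
p=cv2.imread('pics/top0.png');P=cloud('top',np.load('top0.npy'))
g=cv2.cvtColor(p,cv2.COLOR_BGR2GRAY)
cv2.imwrite('pics/crop.png',cv2.resize(p[130:275,130:320],None,fx=4,fy=4,interpolation=cv2.INTER_CUBIC))
def blob(m,x0,x1,y0,y1,z,nm):
    mm=np.zeros_like(m);mm[y0:y1,x0:x1]=m[y0:y1,x0:x1]
    n,l,s,c=cv2.connectedComponentsWithStats(mm.astype(np.uint8));i=1+np.argmax(s[1:,4])
    r=cv2.minAreaRect(np.argwhere(l==i)[:,::-1].astype(np.float32))
    print(nm,s[i],c[i].round(1),r[0],'size',r[1],atz('top',[c[i]],z).round(4),atz('top',[r[0]],z).round(4))
Z=P[...,2]
blob((g>185),250,284,178,212,.022,'boat')
blob((g>185),236,266,208,238,.045,'jar')
blob((g>185),138,164,185,211,.04,'jarL')
blob((g>185),154,186,214,246,.05,'jarL2')
blob((g<70),180,236,214,270,.144,'ring')
blob((Z>.125)&(Z<.16),180,236,210,270,.144,'ringZ')
blob((g<60),178,199,144,170,.178,'lever')
for u,v in [(267,194),(208,243),(208,262),(251,223),(185,152),(188,158),(201,176),(204,200),(205,210),(225,184)]:print(u,v,P[v,u].round(4))
E
```

```text
boat [255 184  22  22 385] [266.2 194.8] (265.5, 194.5) size (21.0, 21.0) [[ 0.5282 -0.4092  0.022 ]] [[ 0.5289 -0.4075  0.022 ]]
jar [240 212  23  23 402] [251.2 222.6] (251.00003051757812, 222.50003051757812) size (21.92030906677246, 21.920310974121094) [[ 0.4529 -0.3676  0.045 ]] [[ 0.4531 -0.3671  0.045 ]]
jarL [141 187  21  22 363] [151.1 197.6] (151.0, 197.5) size (21.0, 20.0) [[ 0.5244 -0.0997  0.04  ]] [[ 0.5246 -0.0994  0.04  ]]
jarL2 [156 217  26  26 516] [168.6 229.4] (168.75001525878906, 229.25) size (24.04163360595703, 24.74873924255371) [[ 0.4386 -0.1497  0.05  ]] [[ 0.4388 -0.15    0.05  ]]
ring [ 180  218   56   52 1004] [208.1 253.8] (207.49998474121094, 243.5) size (54.99999237060547, 50.99999237060547) [[ 0.3787 -0.2654  0.144 ]] [[ 0.403  -0.2643  0.144 ]]
ringZ [ 187  210   44   55 1588] [207.9 241.6] (205.44886779785156, 240.52243041992188) size (49.89475631713867, 43.397491455078125) [[ 0.4074 -0.2653  0.144 ]] [[ 0.4101 -0.2595  0.144 ]]
lever [181 149  17  21  90] [188.5 158.6] (188.54945373535156, 159.58090209960938) size (24.887386322021484, 4.97747802734375) [[ 0.6021 -0.2251  0.178 ]] [[ 0.5997 -0.2253  0.178 ]]
267 194 [ 0.5321 -0.4121  0.0027]
208 243 [ 0.4041 -0.2651  0.1407]
208 262 [ 0.3592 -0.2649  0.1419]
251 223 [ 0.4519 -0.3671  0.0416]
185 152 [ 0.6168 -0.2178  0.183 ]
188 158 [ 0.6032 -0.2243  0.1795]
201 176 [ 0.5597 -0.2551  0.1824]
204 200 [ 0.507  -0.2565  0.1434]
205 210 [ 0.4827 -0.2593  0.1475]
225 184 [ 0.5607 -0.2968  0.0137]
```

View pics/crop.png

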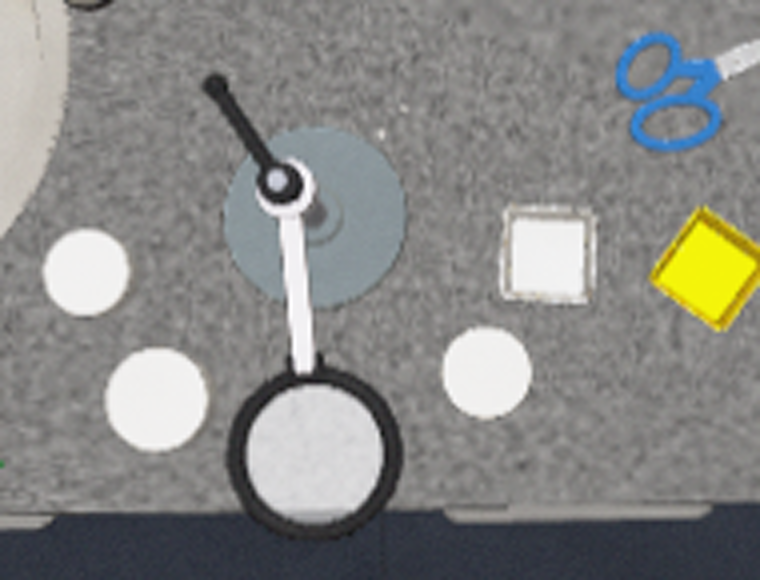

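The crop shows the chosen boat (547,254 in the crop) as an open white square. The lens ring is centred at about (315,452), the foot at (315,216), the lever hub at (282,183) and the ball at (215,85).

Run:
```python
from h import *
f=lambda x,y:((x+.5)/4-.5+130,(y+.5)/4-.5+130)
A=lambda x,y,z:atz('top',[f(x,y)],z)[0]
boat=A(549,254,.022);foot=A(315,216,.024);hub=A(281,183,.184);lens=A(315.5,452,.144);ball=A(215,85,.178)
for i in range(0,1):
  for n,v in dict(boat=boat,foot=foot,hub=hub,lens=lens,ball=ball).items():
    d=(v-(foot+hub)/2)[:2];print(n,v.round(4),'r',np.hypot(*d).round(4),'ang',np.degrees(np.arctan2(d[1],d[0])).round(1))
print('bar',A(291,235,.146),A(305,365,.146))
P=cloud('scene',np.load('scene0.npy'));T=cloud('top',np.load('top0.npy'))
Z=T[...,2];m=(abs(Z-.024)<.012);m[:150]=0;m[212:]=0;m[:,:183]=0;m[:,236:]=0
q=T[m];print(len(q),q[:,:2].min(0),q[:,:2].max(0))
```

```text
boat [ 0.5326 -0.4113  0.022 ] r 0.1613 ang -100.2
foot [ 0.5613 -0.2523  0.024 ] r 0.0003 ang 51.1
hub [ 0.561  -0.2527  0.184 ] r 0.0003 ang -128.9
lens [ 0.405  -0.2667  0.144 ] r 0.1567 ang -174.8
ball [ 0.6207 -0.213   0.178 ] r 0.0714 ang 33.5
bar [ 0.53486833 -0.2530493   0.146     ] [ 0.45674803 -0.26106205  0.146     ]
941 [ 0.50050939 -0.31332226] [ 0.62321866 -0.18887258]
```

Request:
jog_arm(
  increments=[
    [[0.9,-0.7,0,0,0,0,-1],[0.9,-0.7,0,0,0,0,-1],[0.9,-0.7,0,0,0,0,-1],[0.9,-0.7,0,0,0,0,-1],[0.9,-0.7,0,0,0,0,-1]],
  ],
  force=40,
)

```text
time: 0.52
tool_pos: [0.2778, -0.5143, 0.3032]
tcp_rot: [-3.114, -0.407, 0.0]
wrist_force: [0.7, -0.1, 0.4]
width: 0.297
grip_force: 0.0
```

Request:
jog_arm(
  increments=[
    [[0.9,-0.7,0,0,0,0,-1],[0.9,-0.7,0,0,0,0,-1],[0.9,-0.7,0,0,0,0,-1],[0.9,-0.7,0,0,0,0,-1],[0.9,-0.7,0,0,0,0,-1]],
  ],
)

```text
time: 0.93
tool_pos: [0.3813, -0.3779, 0.3034]
tcp_rot: [-3.114, -0.408, 0.001]
wrist_force: [0.4, -0.3, 1.0]
width: 0.002
grip_force: 0.0
```

Request:
jog_arm(
  increments=[
    [[0.9,-0.7,0,0,0,0,-1],[0.9,-0.7,0,0,0,0,-1],[0.9,-0.7,0,0,0,0,-1],[0.9,-0.7,0,0,0,0,-1],[0,0,0,0,0,0,-1]],
  ],
)

```text
time: 1.35
tool_pos: [0.466, -0.2662, 0.3035]
tcp_rot: [-3.111, -0.415, -0.002]
wrist_force: [-0.5, -0.4, 0.5]
width: -0.001
grip_force: 0.0
```

Request:
jog_arm(
  increments=[
    [[0,0,0,0,0,-1,-1],[0,0,0,0,0,-1,-1],[0,0,0,0,0,-1,-1],[0,0,0,0,0,-1,-1],[0,0,0,0,0,-1,-1]],
  ],
)

```text
time: 1.77
tool_pos: [0.463, -0.2708, 0.3034]
tcp_rot: [-2.899, -1.208, 0.001]
wrist_force: [-1.0, -0.9, -0.2]
width: -0.001
grip_force: 0.0
```

Request:
jog_arm(
  increments=[
    [[0,0,0,0,0,-1,-1],[0,0,0,0,0,-1,-1],[0,0,0,0,0,-1,-1],[0,0,0,0,0,-1,-1],[0,0,0,0,0,-1,-1]],
  ],
)

```text
time: 2.18
tool_pos: [0.4628, -0.271, 0.3033]
tcp_rot: [-2.488, -1.917, 0.001]
wrist_force: [0.7, 0.1, 0.9]
width: 0.003
grip_force: 0.0
```

Request:
jog_arm(
  increments=[
    [[0,0,0,0,0,-1,-1],[0,0,0,0,0,-1,-1],[0,0,0,0,0,-1,-1],[0,0,0,0,0,-0.3,-1],[0,0,0,0,0,0,-1]],
  ],
)

```text
time: 2.6
tool_pos: [0.4629, -0.2709, 0.3034]
tcp_rot: [-2.127, -2.311, 0.001]
wrist_force: [-0.4, -0.5, 0.3]
width: 0.0
grip_force: 0.0
```

```bash
cat >> h.py <<'E'
from scipy.spatial.transform import Rotation as Rn
COL=np.array([.561,-.2525])
def st():
    s=read_state();R=Rn.from_rotvec(s['tcp_rot']).as_matrix();d=s['tool_pos'][:2]-COL
    print('t',s['time'],'pos',s['tool_pos'].round(4),'yawx',np.degrees(np.arctan2(R[1,0],R[0,0])).round(1),'z',R[:,2].round(3),'F',s['wrist_force'].round(1),'w',round(s['width'],3),'r',np.hypot(*d).round(4),'ang',np.degrees(np.arctan2(d[1],d[0])).round(1),'q',s['q'].round(2))
    return s,R
def to(x,y,z=None):
    s,R=st(); v=np.array([x,y,s['tool_pos'][2] if z is None else z])-s['tool_pos'];print('need tool units',(R.T@v/.03).round(2))
E
python3 - <<'E'
from h import *
to(.4858,-.219,.203)
E
```

```text
t 2.6 pos [ 0.4629 -0.2709  0.3034] yawx 94.8 z [-0.001  0.    -1.   ] F [-0.4 -0.5  0.3] w 0.0 r 0.0998 ang -169.4 q [-0.58  0.    1.9  -0.    1.24 -0.66]
need tool units [1.66 0.91 3.35]
```

Request:
jog_arm(
  increments=[
    [[0.83,0.45,0,0,0,0,-1],[0.83,0.45,0,0,0,0,-1],[0,0,0,0,0,0,-1],[0,0,0.7,0,0,0,-1],[0,0,0.7,0,0,0,-1]],
  ],
)

```text
time: 3.02
tool_pos: [0.4873, -0.2192, 0.2631]
tcp_rot: [2.125, 2.309, 0.001]
wrist_force: [-0.2, 0.4, -0.3]
width: -0.0
grip_force: 0.0
```

Request:
jog_arm(
  increments=[
    [[0,0,0.7,0,0,0,-1],[0,0,0.7,0,0,0,-1],[0,0,0.55,0,0,0,-1],[0,0,0,0,0,0,-1],[0,0,0,0,0,0,-1]],
  ],
)

```text
time: 3.43
tool_pos: [0.4853, -0.2188, 0.2023]
tcp_rot: [-2.127, -2.308, 0.002]
wrist_force: [0.4, -0.4, 1.1]
width: 0.001
grip_force: 0.0
```

Request:
jog_arm(
  increments=[
    [[-0.15,0,0,0,0,0,-1],[-0.15,0,0,0,0,0,-1],[-0.15,0,0,0,0,0,-1],[-0.15,0,0,0,0,0,-1],[-0.1,0,0,0,0,0,-1]],
  ],
)

```text
time: 3.85
tool_pos: [0.4885, -0.2405, 0.2044]
tcp_rot: [2.127, 2.31, 0.001]
wrist_force: [-0.2, 2.7, 1.9]
width: -0.002
grip_force: 1.0
```

Run:
```python
from h import *
st()
p,d=viewer.read_camera('top');cv2.imwrite('pics/top1.png',cv2.resize(p[130:275,130:320],None,fx=4,fy=4,interpolation=cv2.INTER_CUBIC))
```

```text
t 3.85 pos [ 0.4885 -0.2405  0.2044] yawx 94.7 z [ 0.002 -0.    -1.   ] F [-0.2  2.7  1.9] w -0.002 r 0.0735 ang 170.6 q [-0.5   0.1   1.99  0.    1.05 -0.59]
```

View pics/top1.png

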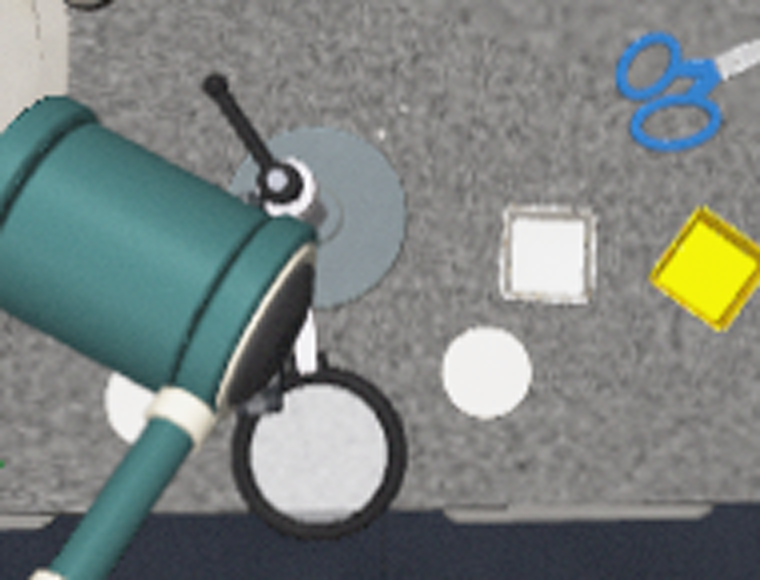

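The finger, at about (265,400), just touches the bar. The lens has moved about 1° and the boat and jars are untouched. Next is about 60° of circling about the column.

Request:
jog_arm(
  increments=[
    [[-0.126,-0.028,0,0,0,-0.5,-1],[-0.126,-0.028,0,0,0,-0.5,-1],[-0.126,-0.028,0,0,0,-0.5,-1],[-0.126,-0.028,0,0,0,-0.5,-1],[-0.126,-0.028,0,0,0,-0.5,-1]],
  ],
)

```text
time: 4.32
tool_pos: [0.4876, -0.2588, 0.2037]
tcp_rot: [1.805, 2.571, 0.002]
wrist_force: [0.9, 1.4, 1.1]
width: 0.003
grip_force: 1.0
```

Request:
jog_arm(
  increments=[
    [[-0.126,-0.028,0,0,0,-0.5,-1],[-0.126,-0.028,0,0,0,-0.5,-1],[-0.126,-0.028,0,0,0,-0.5,-1],[-0.126,-0.028,0,0,0,-0.5,-1],[-0.126,-0.028,0,0,0,-0.5,-1]],
  ],
)

```text
time: 4.73
tool_pos: [0.4918, -0.2776, 0.2035]
tcp_rot: [-1.453, -2.785, -0.001]
wrist_force: [-0.1, 2.2, 1.2]
width: -0.004
grip_force: 0.9
```

Run:
```python
from h import *
st()
```

```text
t 4.7333 pos [ 0.4918 -0.2776  0.2035] yawx 124.9 z [-0.     0.001 -1.   ] F [-0.1  2.2  1.2] w -0.004 r 0.0736 ang -160.1 q [-0.56  0.14  1.94  0.    1.06 -1.17]
```

Tracking is as planned: the finger has turned 30° with the radius unchanged. I'll continue another 30°, then look.

Request:
jog_arm(
  increments=[
    [[-0.126,-0.028,0,0,0,-0.5,-1],[-0.126,-0.028,0,0,0,-0.5,-1],[-0.126,-0.028,0,0,0,-0.5,-1],[-0.126,-0.028,0,0,0,-0.5,-1],[-0.126,-0.028,0,0,0,-0.5,-1]],
  ],
)

```text
time: 5.15
tool_pos: [0.5008, -0.2946, 0.2034]
tcp_rot: [-1.077, -2.95, -0.001]
wrist_force: [-1.0, 2.5, 0.6]
width: -0.001
grip_force: 0.9
```

Request:
jog_arm(
  increments=[
    [[-0.126,-0.028,0,0,0,-0.5,-1],[-0.126,-0.028,0,0,0,-0.5,-1],[-0.126,-0.028,0,0,0,-0.5,-1],[-0.126,-0.028,0,0,0,-0.5,-1],[-0.126,-0.028,0,0,0,-0.5,-1]],
  ],
)

```text
time: 5.57
tool_pos: [0.5138, -0.3088, 0.2034]
tcp_rot: [-0.683, -3.065, -0.001]
wrist_force: [-1.2, 1.8, 1.6]
width: 0.001
grip_force: 1.0
```

Run:
```python
from h import *
st()
p,d=viewer.read_camera('top');cv2.imwrite('pics/top2.png',cv2.resize(p[130:275,130:320],None,fx=4,fy=4,interpolation=cv2.INTER_CUBIC))
```

```text
t 5.5667 pos [ 0.5138 -0.3088  0.2034] yawx 154.9 z [-0.001  0.001 -1.   ] F [-1.2  1.8  1.6] w 0.001 r 0.0735 ang -129.9 q [-0.58  0.2   1.87 -0.    1.07 -1.72]
```

View pics/top2.png

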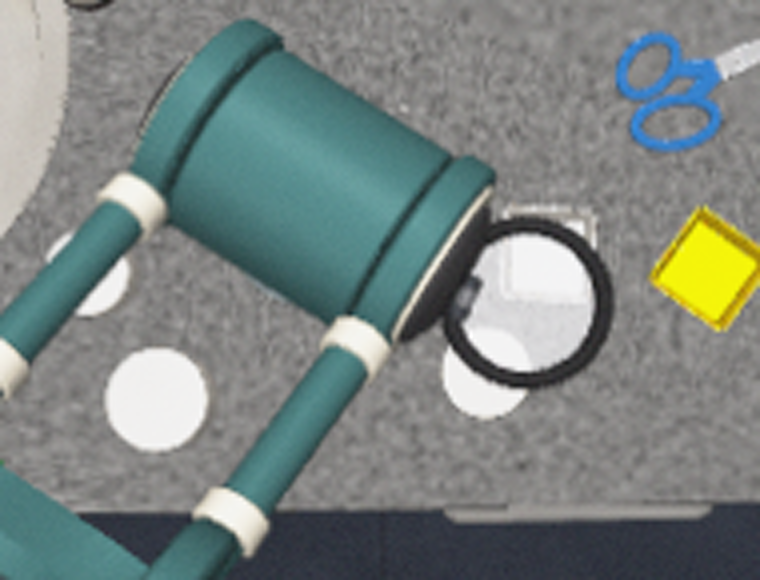

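The lens ring is at about (527,301) in the crop, just short of the boat at (549,254). The boat and jars have not moved. I'll fit the ring precisely.

```bash
cat >> h.py <<'E'
BOAT=np.array([.5326,-.4113])
def lens(p,guess):
    # fit a circle of 53 mm outer radius at z=.142 to the dark ring: search centre & score dark annulus
    c=viewer.camera_params('top');g=cv2.cvtColor(p,cv2.COLOR_BGR2GRAY).astype(np.float32)
    K=np.array([[c['fx'],0,c['cx']],[0,c['fy'],c['cy']],[0,0,1]]);a=np.linspace(0,2*np.pi,180,endpoint=False)
    rs=[.0455,.0485,.0515,.040,.057]
    best=[]
    for th in np.arange(guess-8,guess+8,.1):
        C=COL+.16*np.array([np.cos(np.radians(th)),np.sin(np.radians(th))]);S=[]
        for r in rs:
            X=np.c_[C[0]+r*np.cos(a),C[1]+r*np.sin(a),np.full(180,.142)]
            uv,_=cv2.projectPoints(X,cv2.Rodrigues(c['R'])[0],c['t'],K,np.array([c['k1'],0,0,0,0.]));uv=uv[:,0].astype(np.float32)
            S.append(cv2.remap(g,uv[:,:1],uv[:,1:],cv2.INTER_LINEAR)[:,0])
        inn=(np.cos(a)*np.cos(np.radians(th))+np.sin(a)*np.sin(np.radians(th)))>-.3
        S=np.array(S)[:,inn];best.append((np.clip(S[3:],0,110).mean()-np.clip(S[:3],0,110).mean(),th,C))
    b=max(best,key=lambda q:q[0]);d=BOAT-COL
    print('lens ang',round(b[1],2),'score',b[0],'at',b[2].round(4),'target ang',np.degrees(np.arctan2(d[1],d[0])).round(2),'dist to boat mm',(1e3*np.hypot(*(b[2]-BOAT))).round(1))
E
python3 - <<'E'
from h import *
p=cv2.imread('pics/top0.png');lens(p,-174)
p,_=viewer.read_camera('top');lens(p,-114)
print(atz('top',[((527.5)/4-.5+130,(301.5)/4-.5+130)],.144))
E
```

```text
lens ang -175.3 score 36.331753 at [ 0.4015 -0.2656] target ang -100.14 dist to boat mm 196.0
lens ang -115.1 score 25.138077 at [ 0.4931 -0.3974] target ang -100.14 dist to boat mm 41.9
[[ 0.49280067 -0.39413707  0.144     ]]
```

Request:
jog_arm(
  increments=[
    [[-0.118,-0.026,0,0,0,-0.467,-1],[-0.118,-0.026,0,0,0,-0.467,-1],[-0.118,-0.026,0,0,0,-0.467,-1],[-0.118,-0.026,0,0,0,-0.467,-1],[-0.118,-0.026,0,0,0,-0.467,-1]],
  ],
)

```text
time: 6.08
tool_pos: [0.5288, -0.3187, 0.2033]
tcp_rot: [-0.307, -3.125, 0.0]
wrist_force: [-2.3, -0.7, 1.1]
width: -0.003
grip_force: 1.0
```

Request:
jog_arm(
  increments=[
    [[0,0,0,0,0,0,-1],[0,0,0,0,0,0,-1],[0,0,0,0,0,0,-1],[0,0,0,0,0,0,-1],[0,0,0,0,0,0,-1]],
  ],
)

```text
time: 6.5
tool_pos: [0.5294, -0.3184, 0.2034]
tcp_rot: [0.309, 3.126, 0.0]
wrist_force: [1.0, 0.2, 0.6]
width: -0.002
grip_force: 0.0
```

Run:
```python
from h import *
st()
p,d=viewer.read_camera('top');lens(p,-101);cv2.imwrite('pics/top3.png',cv2.resize(p[160:260,210:310],None,fx=6,fy=6,interpolation=cv2.INTER_CUBIC))
```

```text
t 6.5 pos [ 0.5294 -0.3184  0.2034] yawx 168.7 z [ 0.  0. -1.] F [1.  0.2 0.6] w -0.002 r 0.0731 ang -115.6 q [-0.58  0.24  1.83  0.    1.07 -1.96]
lens ang -101.7 score 31.445961 at [ 0.5286 -0.4092] target ang -100.14 dist to boat mm 4.6
```

View pics/top3.png

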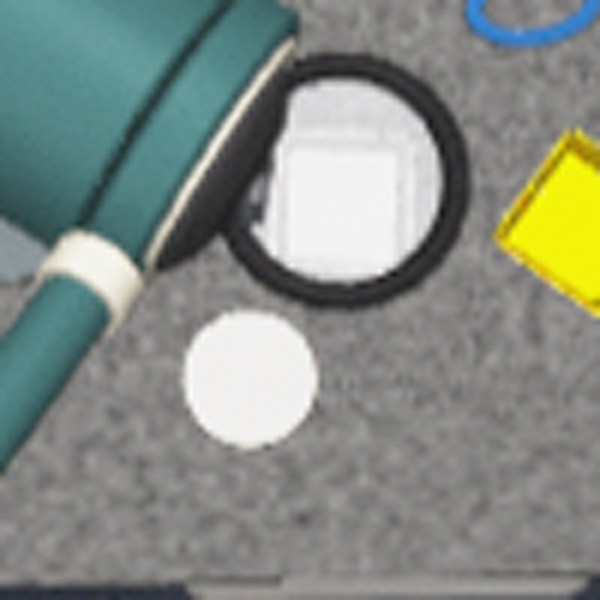

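Request:
jog_arm(
  increments=[
    [[-0.015,-0.003,0,0,0,-0.05,-1],[-0.015,-0.003,0,0,0,-0.05,-1],[-0.015,-0.003,0,0,0,-0.05,-1],[-0.015,-0.003,0,0,0,-0.05,-1],[-0.015,-0.003,0,0,0,-0.05,-1]],
  ],
)

```text
time: 6.97
tool_pos: [0.5315, -0.3194, 0.2034]
tcp_rot: [-0.266, -3.13, -0.0]
wrist_force: [-2.1, -0.3, 2.0]
width: -0.003
grip_force: 0.8
```

Request:
jog_arm(
  increments=[
    [[0,0,0,0,0,0,-1],[0,0,0,0,0,0,-1],[0,0,0,0,0,0,-1],[0,0,0,0,0,0,-1],[0,0,0,0,0,0,-1]],
  ],
)

```text
time: 7.38
tool_pos: [0.5316, -0.3194, 0.2034]
tcp_rot: [0.267, 3.13, -0.0]
wrist_force: [-1.2, 0.3, 1.5]
width: -0.002
grip_force: 0.6
```

Run:
```python
from h import *
st()
for i in range(2):
  p,d=viewer.read_camera('top');lens(p,-101)
```

```text
t 7.3833 pos [ 0.5316 -0.3194  0.2034] yawx 170.3 z [ 0. -0. -1.] F [-1.2  0.3  1.5] w -0.002 r 0.073 ang -113.7 q [-0.58  0.24  1.83 -0.    1.08 -1.98]
lens ang -100.1 score 32.161537 at [ 0.5329 -0.41  ] target ang -100.14 dist to boat mm 1.3
lens ang -100.2 score 32.102386 at [ 0.5327 -0.41  ] target ang -100.14 dist to boat mm 1.3
```

The lens is within about 1 mm of the boat's centre. I'll back off and lift.

Request:
jog_arm(
  increments=[
    [[0.3,0,0,0,0,0,-1],[0.7,0,0,0,0,0,-1],[0,0,0,0,0,0,-1],[0,0,-0.9,0,0,0,-1],[0,0,-0.9,0,0,0,-1]],
  ],
)

```text
time: 7.9
tool_pos: [0.5004, -0.3133, 0.2555]
tcp_rot: [-0.267, -3.126, -0.004]
wrist_force: [0.3, 0.2, -0.3]
width: -0.002
grip_force: 0.0
```

Request:
jog_arm(
  increments=[
    [[0,0,-0.9,0,0,1,-1],[0,0,0,0,0,1,-1],[0,0,0,0,0,1,-1],[0,0,0,0,0,1,-1],[0,0,0,0,0,1,-1]],
  ],
)

```text
time: 8.32
tool_pos: [0.5022, -0.3144, 0.2849]
tcp_rot: [1.075, 2.95, -0.0]
wrist_force: [-0.1, 0.1, 0.2]
width: -0.002
grip_force: 0.0
```

Request:
jog_arm(
  increments=[
    [[0,0,0,0,0,1,-1],[0,0,0,0,0,1,-1],[0,0,0,0,0,0.8,-1],[0,0,0,0,0,0,-1],[0,0,0,0,0,0,-1]],
  ],
)

```text
time: 8.73
tool_pos: [0.5021, -0.3143, 0.2844]
tcp_rot: [1.485, 2.768, 0.0]
wrist_force: [0.5, 0.0, -0.1]
width: -0.001
grip_force: 0.0
```

Run:
```python
from h import *
to(.581,-.197,.231)
p,d=viewer.read_camera('top');lens(p,-101)
```

```text
t 8.7333 pos [ 0.5021 -0.3143  0.2844] yawx 123.6 z [ 0. -0. -1.] F [ 0.5  0.  -0.1] w -0.001 r 0.0854 ang -133.6 q [-0.6   0.12  1.81  0.    1.21 -1.19]
need tool units [1.8  4.35 1.78]
lens ang -100.1 score 31.540207 at [ 0.5329 -0.41  ] target ang -100.14 dist to boat mm 1.3
```

Request:
jog_arm(
  increments=[
    [[0.36,0.87,0,0,0,0,-1],[0.36,0.87,0,0,0,0,-1],[0.36,0.87,0,0,0,0,-1],[0.36,0.87,0,0,0,0,-1],[0.36,0.87,0,0,0,0,-1]],
  ],
)

```text
time: 9.2
tool_pos: [0.5818, -0.1963, 0.2845]
tcp_rot: [1.486, 2.768, 0.0]
wrist_force: [0.6, 0.4, 0.7]
width: 0.004
grip_force: 0.0
```

Request:
jog_arm(
  increments=[
    [[0,0,0,0,0,0,-1],[0,0,0.6,0,0,0,-1],[0,0,0.6,0,0,0,-1],[0,0,0.58,0,0,0,-1],[0,0,0,0,0,0,-1]],
  ],
)

```text
time: 9.62
tool_pos: [0.5788, -0.1966, 0.2267]
tcp_rot: [-1.482, -2.762, 0.002]
wrist_force: [-0.0, 0.8, -1.2]
width: 0.006
grip_force: 0.0
```

Request:
jog_arm(
  increments=[
    [[-0.11,0,0,0,0,0,-1],[-0.11,0,0,0,0,0,-1],[-0.11,0,0,0,0,0,-1],[-0.11,0,0,0,0,0,-1],[-0.08,0,0,0,0,0,-1]],
  ],
)

```text
time: 10.03
tool_pos: [0.5906, -0.2112, 0.2324]
tcp_rot: [1.487, 2.765, 0.0]
wrist_force: [0.4, 1.0, 0.1]
width: -0.002
grip_force: 0.0
```

Run:
```python
from h import *
st()
p,d=viewer.read_camera('top');cv2.imwrite('pics/top4.png',cv2.resize(p[130:275,130:320],None,fx=4,fy=4,interpolation=cv2.INTER_CUBIC))
```

```text
t 10.0333 pos [ 0.5906 -0.2112  0.2324] yawx 123.4 z [ 0.002 -0.001 -1.   ] F [0.4 1.  0.1] w -0.002 r 0.0508 ang 54.4 q [-0.38  0.23  1.79 -0.    1.13 -0.97]
```

View pics/top4.png

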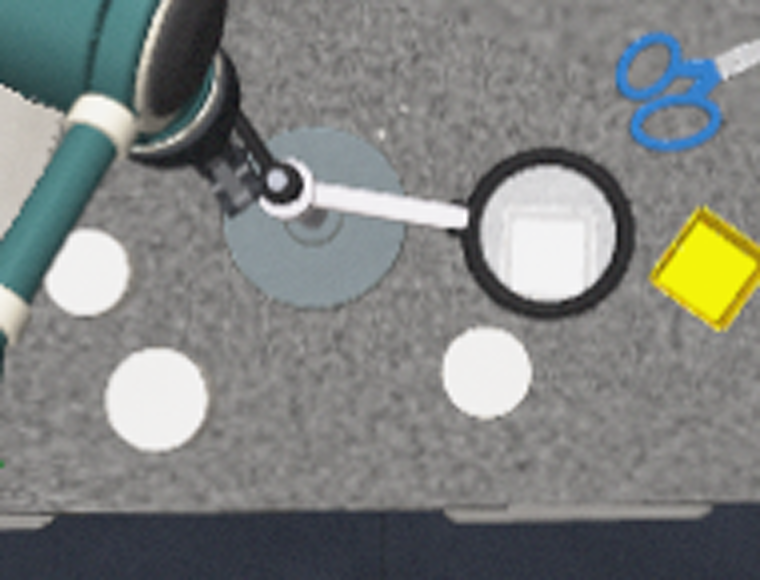

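The finger, at about (240,185), is up against the lever. The lens at (549,233), at its own height, projects over the boat, and the jars are in place. Next I swing the lever clockwise about the column.

Request:
jog_arm(
  increments=[
    [[-0.082,0.027,0,0,0,0.5,-1],[-0.082,0.027,0,0,0,0.5,-1],[-0.082,0.027,0,0,0,0.5,-1],[-0.082,0.027,0,0,0,0.5,-1],[-0.082,0.027,0,0,0,0.5,-1]],
  ],
)

```text
time: 10.5
tool_pos: [0.5992, -0.2191, 0.2315]
tcp_rot: [-1.84, -2.546, -0.001]
wrist_force: [-0.7, 0.5, 1.3]
width: -0.0
grip_force: 0.7
```

Request:
jog_arm(
  increments=[
    [[-0.082,0.027,0,0,0,0.5,-1],[-0.082,0.027,0,0,0,0.5,-1],[-0.082,0.027,0,0,0,0.5,-1],[-0.082,0.027,0,0,0,0.5,-1],[-0.082,0.027,0,0,0,0.5,-1]],
  ],
)

```text
time: 10.92
tool_pos: [0.6061, -0.2302, 0.2316]
tcp_rot: [2.156, 2.284, 0.002]
wrist_force: [-0.1, 1.5, 0.4]
width: 0.003
grip_force: 0.8
```

Request:
jog_arm(
  increments=[
    [[-0.082,0.027,0,0,0,0.5,-1],[-0.082,0.027,0,0,0,0.5,-1],[-0.082,0.027,0,0,0,0.5,-1],[-0.082,0.027,0,0,0,0.5,-1],[-0.082,0.027,0,0,0,0.5,-1]],
  ],
)

```text
time: 11.33
tool_pos: [0.6098, -0.2427, 0.2316]
tcp_rot: [2.436, 1.983, 0.003]
wrist_force: [0.6, 1.5, -0.1]
width: -0.001
grip_force: 0.8
```

Run:
```python
from h import *
st()
p,d=viewer.read_camera('top');lens(p,-101);cv2.imwrite('pics/top5.png',cv2.resize(p[130:275,130:320],None,fx=4,fy=4,interpolation=cv2.INTER_CUBIC))
```

```text
t 11.3333 pos [ 0.6098 -0.2427  0.2316] yawx 78.3 z [ 0.002  0.    -1.   ] F [ 0.6  1.5 -0.1] w -0.001 r 0.0498 ang 11.4 q [-0.42  0.28  1.72  0.    1.14 -0.21]
lens ang -100.1 score 31.568588 at [ 0.5329 -0.41  ] target ang -100.14 dist to boat mm 1.3
```

View pics/top5.png

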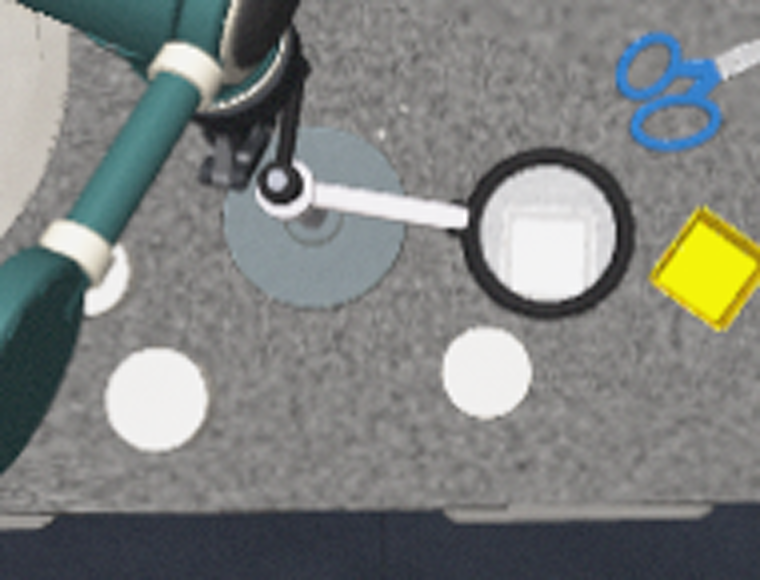

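The lever moves with the finger and now points about 8° right of ahead. The lens is unmoved. I go on slowly to feel for the stop.

Request:
jog_arm(
  increments=[
    [[-0.055,0.018,0,0,0,0.333,-1],[-0.055,0.018,0,0,0,0.333,-1],[-0.055,0.018,0,0,0,0.333,-1],[-0.027,0.009,0,0,0,0.167,-1],[0,0,0,0,0,0,-1]],
  ],
)

```text
time: 11.8
tool_pos: [0.6102, -0.2483, 0.2315]
tcp_rot: [2.55, 1.835, 0.003]
wrist_force: [1.7, 3.8, 1.1]
width: -0.003
grip_force: 2.2
```

Request:
jog_arm(
  increments=[
    [[-0.027,0.009,0,0,0,0.167,-1],[-0.027,0.009,0,0,0,0.167,-1],[-0.027,0.009,0,0,0,0.167,-1],[-0.027,0.009,0,0,0,0.167,-1],[0,0,0,0,0,0,-1]],
  ],
)

```text
time: 12.22
tool_pos: [0.6108, -0.2491, 0.2315]
tcp_rot: [-2.61, -1.743, -0.008]
wrist_force: [5.7, 12.0, 2.2]
width: 0.001
grip_force: 6.4
```

The force rose to 13 N with almost no motion, so the lever is at its stop. I'll back off, lift clear and look.

Request:
jog_arm(
  increments=[
    [[0.2,0,0,0,0,0,-1],[0.5,0,0,0,0,0,-1],[0.5,0,0,0,0,0,-1],[0,0,-0.5,0,0,0,-1],[0,0,-0.9,0,0,0,-1]],
  ],
)

```text
time: 12.63
tool_pos: [0.6214, -0.2166, 0.2685]
tcp_rot: [-2.605, -1.743, 0.009]
wrist_force: [0.3, 0.4, -1.1]
width: -0.001
grip_force: 0.0
```

Request:
jog_arm(
  increments=[
    [[0.7,0,-0.9,0,0,0,-1],[0.9,0,-0.6,0,0,0,-1],[0.9,0,0,0,0,0,-1],[0.9,0,0,0,0,0,-1],[0,0,0,0,0,0,-1]],
  ],
)

```text
time: 13.05
tool_pos: [0.664, -0.1198, 0.3187]
tcp_rot: [-2.609, -1.749, -0.004]
wrist_force: [-0.5, -0.2, -0.5]
width: 0.003
grip_force: 0.0
```

Run:
```python
from h import *
st()
p,d=viewer.read_camera('top');lens(p,-101);cv2.imwrite('pics/top6.png',cv2.resize(p[130:275,130:320],None,fx=4,fy=4,interpolation=cv2.INTER_CUBIC))
```

```text
t 13.05 pos [ 0.664  -0.1198  0.3187] yawx 67.7 z [ 0.002  0.002 -1.   ] F [-0.5 -0.2 -0.5] w 0.003 r 0.168 ang 52.2 q [-0.22  0.25  1.59  0.    1.3   0.17]
lens ang -100.1 score 31.98973 at [ 0.5329 -0.41  ] target ang -100.14 dist to boat mm 1.3
```

View pics/top6.png

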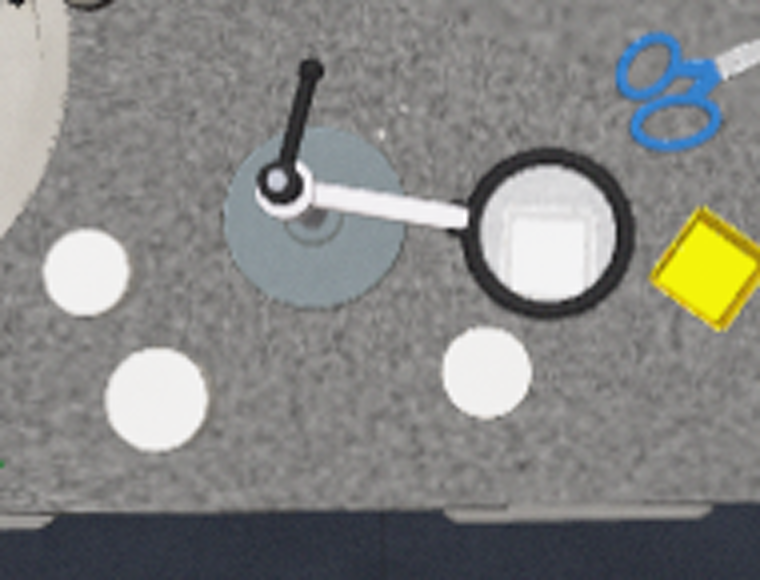

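The lever ball is now at (311,70), and with the 13 N resistance that matches the stop. The lens ring at (549,233) is still over the boat, and the boat and jars are where they were. The robot touches nothing.

```bash
python3 -c "
from h import *
print(atz('top',[(548.5/4+129.6,233.5/4+129.6)],.142));print(bot.finish_job())"
```

```text
[[ 0.53352757 -0.40783234  0.142     ]]
the job is handed in; nothing more can be done
None
```

Job handed in: the lens measures 1–4 mm from the boat's centre, the lever was pushed clockwise until it stopped hard (about 13 N), and the boat and jars look unmoved in the last picture.

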